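# Open the lever wedge cutter and load the onion

### The arm

A 7-joint arm with a two-finger parallel gripper is mounted at the origin on a cart in front of the work surface, level with it; the furniture and walls round the work are solid. World frame = base frame: x ahead of the robot, y to its left, z up, the work surface at z = 0. Lengths are in m, angles in rad, forces in N, time in s.
With the tool pointing down it reaches from about 0.425 to 0.95 m from the base axis. Payload 4.7 kg.
Tool frame: the origin (TCP) lies midway between the tips of the shut fingers; the grasp point (between the pads) lies 19 mm behind it; z points along the fingers, y is the line along which they close (so a half turn about z gives the same grasp; the last joint's range is limited). The gripper opens to 85 mm and grips with 20 to 120 N. Pads are 22 mm wide; open, the fingers measure 114 mm over their backs; the gripper's body (76 mm by 85 mm) begins 54 mm behind the grasp point. The pads swing forward as they close: fully open they stand 13 mm farther back than shut.
Start: joints at [-1.322, 0.469, -0.049, 1.532, 0.024, 1.141, -0.082], TCP at [0.185, 0.649, 0.231] pointing down, gripper open.
Joint ranges: [-2.59, 2.59], [-0.33, 1.99], [-1.39, 1.29], [0.1, 2.45], [-1.04, 4.18], [0.21, 1.99], [-2.66, 2.66]. Speed limits (rad/s): [2.57, 2.57, 3.14, 3.14, 3.14, 3.14, 3.14].

### API

Orientations are given as a unit quaternion [x, y, z, w].
In Python, from station import env, optics, order, boxes_of, trace gives the robot as it stands.
- The arm moves only by the tool send_rows, never from a script. Its argument "rows" is a list of rows, each an object with "gripper": the gripper's target within -1 to 1 (fully open at 1, half-way at 0, shut at -1); "delta_pos": the shift along the tool's x, y, z in mm, a list of three; "yaw": the turn about the tool's z in degrees. In form: [{"gripper": gripper, "delta_pos": [dx, dy, dz], "yaw": yaw}, ...]. A call has exactly 5 rows; each row shifts and turns the commanded pose from where the row before left it, along the tool's axes as they then stand; what a row does not reach is not made up. A row lasts 1/10 s, in which the tool goes at most 50 mm and 8.59 degrees, less where a joint would pass 70% of its speed; a pose out of reach is approached as far as the arm can. A call is refused whole if a number of a shift passes 50 or a number of a turn 8.59, either way. A call with a gripper value outside its range is refused whole. The fingers move at their own pace and stop on an object; "newtons" is the grip in N (left out, the last holds). Time passes only in rows, so rows that do not move let the fingers close, or fill a call up. It gives the time, the measured TCP pose, the force, the opening and the grip force at its end, in the units of the state.
- env.observe(): the state, without advancing time (a new reading comes with each control period).
- optics.read_camera(name): name is "scene" or "top"; returns a dict with "frame" (480x640x3 uint8, red, green, blue), "intrinsics" (3x3 intrinsics, pixels), "xyz" and "attitude" of the camera in the world. Camera axes: x right, y down, z forward; pixel columns grow to the right and rows downward; lengths in m; the calibration is good to about 2 mm. A picture is of the moment at which its call begins. There is no depth.
- order.hand_in(): hands the job in; it is judged then, once.
Trained networks look in a picture, given as the dict that the camera call returned (one of the last four; its "shot" number tells which), for a name from the list of things; names that differ only in an ending like _2 or _b are one class to them, and where a whole thing is asked for, a point or a joint stands for the part that bears it (a point fixed in the world has none). Each returns a list of dicts, best first, with "p" (0 to 1); they miss things now and then, are a little off and sometimes report something else, mostly with a low value. They report only what shows in the picture. A call takes as long as a camera call. They do not tell look-alikes from the thing itself.
- boxes_of(label, picture): "box" ([left, top, width, height] in pixels, round what is visible of it).
- trace(label, picture): "pixels" (480x640 bool, what is visible of it) and "box" ([left, top, width, height] in pixels, round what is visible of it).
The state is a dict: "clock": time; "joints": joint angles; "qd": joint speeds; "joint_efforts": joint torques, N m; "tool_pos": TCP position; "eef_rot": TCP orientation; "force": force on the tool from outside, world axes, zero at the start; "ft_torque": the same for the moment, N m; "gripper_width": finger opening in m; "grasp_force": force on a finger pad.
Only numpy, scipy, OpenCV 4.12 (cv2) and the standard library are available. Lean on these libraries where they do the work, as an engineer would, in place of code of your own. Each camera call takes 0.05 s, during which the arm holds its last target. There are 200 camera calls.

### The job

Get the lever wedge cutter ready: lift its lever by the black ball knob, over the balance point and on until it leans back on its rest and stays open by itself, easing it the whole way so that it never swings free, slams or is forced against the rest. Then set the onion upright in the middle of the cutter's blade cup, gently, and leave the garlic and the salt shaker where they are.

Things in the scene. Friction and masses are not known exactly. Their poses are not given: they have to be found in the camera images.
- press: The lever wedge cutter: grey base plate 290 x 130 mm, 22 mm high, fast on the worktop, two pivot cheeks (150 mm high, 50 mm over both), a round blade cup and a steel lever. Origin on the worktop under the lever's pivot; z up, x from the cup towards the pivot and the rear, y along the pivot pin. The closed lever lies along -x from the pivot, over the cup.
- lever (a joint): Lever angle in rad: 0 closed (level, its pusher in the cup), growing as the knob is lifted up and over to the rear, pi/2 upright. Weighs 2 to 4 N at the knob when closed, balances between 1.2 and 1.55 rad (its counterweight differs), then falls open, with little friction. Comes to rest somewhere between 1.68 and 2.12 rad, to be found by feel. Eased, it stays under 1.2 rad/s (0.2 m/s at the knob).
- knob (a point): Centre of the black ball knob at the lever's end, 32 mm across, 185 mm from the pivot, 125 mm above the worktop when closed; the bar behind it is 12 mm round. Can be pinched from above, the fingers on either side of the lever (closing along the press's y axis); it then turns between them as the lever swings.
- pivot (a point): Centre of the lever's pivot, 125 mm above the worktop; the lever swings about the press's y axis through it. Behind it the lever's tail carries the counterweight; under it the tail meets a rubber-tipped rest screw, set differently every time. Felt at the knob, the rubber yields about 0.7 mm per N, and over 11 N is forcing it.
- cup (a point): Top of the small hub in the middle of the blade cup, 45 mm above the worktop, 130 mm from the pivot towards -x, under the closed lever's pusher. Six blades rise 4 mm from the hub to the ring, whose rim is 88 mm across outside, 79 mm inside, 50 mm above the worktop. A seated onion's underside is about 2 mm above this point. With the lever open nothing is above the cup.
- onion_middle (a point): Middle of the loose red onion at its widest height, 28 mm above its underside: grasp it here. 64 to 67 mm across, 71 mm tall with its tip, flat underside 44 mm across, 105 g; it stands tip up on the worktop. Its z axis is its upright axis.
- garlic_centre (a point): Middle of a loose garlic bulb, 56 mm across and 56 mm tall, standing near the onion; to be left alone.
- salt_centre (a point): Middle of a loose salt shaker, 44 mm across, 90 mm tall, standing behind the garlic; to be left alone.
There are look-alikes about, which are no part of the job. Leave any orange or turquoise look-alike of the part that bears onion_middle alone.

How it is judged:
On the way:
1. the lever leans back on its rest and stays open by itself, let go (value of joint lever above 1.62 rad and velocity of joint lever between -0.05 and 0.05 rad/s and contact force between the fingers and press below 0.1 N), for 0.3 s.
At the end, for the whole second after the job is handed in: The lever rests open by itself, past 1.62 rad, and the onion stands released and still in the blade cup: its middle within 12 mm of the cup's axis and 22 to 42 mm above the hub, tilted less than 0.3 rad (value of joint lever above 1.62 rad and velocity of joint lever between -0.05 and 0.05 rad/s and horizontal distance between onion_middle and cup below 0.012 m and z of onion_middle in the frame of cup between 0.022 and 0.042 m and angle between onion_middle's own z axis and vertical below 0.3 rad and linear speed of onion below 0.02 m/s and contact force between the fingers and onion below 0.1 N); the robot touches nothing.
It fails at once if the lever swings free, drops or slams (faster than 1.2 rad/s) (velocity of joint lever above 1.2 rad/s or velocity of joint lever below -1.2 rad/s).
It fails at once if the lever is forced against its rest (over 45 N there, about 11 N at the knob) (contact force between press and lever above 45 N).
It fails at once if the onion is dropped or pressed on the cutter with over 25 N (contact force between onion and press above 25 N).
It fails at once if the garlic or the salt shaker is moved over 30 mm (distance of any of garlic_centre, salt_centre from where it was at the start of the episode above 0.03 m).
It also fails if it takes over 70 s, if anything falls off the work surface, if the arm or the gripper's body presses on something with over 40 N, if the wrist force passes 120 N, or if a joint passes its speed limit or range.

## Working session

There is one attempt and no reset: what is moved stays moved. The work goes in short steps, Python scripts to look and compute and a tool call to move; the robot and the scene stay as the last step left them, time stands still between calls to the robot, and variables do not carry over. Pictures are saved under pics/ and viewed, at most 10 in all, crops included, and the job is handed in when it is done.

Besides the shell and the picture viewer there is one more tool, called after "Request:" by a JSON object that holds its "op" and its "data", one argument or row to a line. send_rows: Moves the arm, as the interface text tells. Its arguments: {"type":"object","properties":{"rows":{"type":"array"},"newtons":{"type":"number"}},"required":["rows"]}

```bash
ls; mkdir -p pics
cat > h.py <<'E'
import numpy as np, cv2
from scipy.spatial.transform import Rotation as R
from station import env, optics, order, boxes_of, trace
def rotm(a):
    a=np.array(a,float); return a if a.shape==(3,3) else R.from_quat(a).as_matrix()
def ray(p,u,v):
    d=rotm(p["attitude"])@np.linalg.solve(p["intrinsics"],[u,v,1.]); return np.array(p["xyz"]),d
def atz(p,u,v,z):
    o,d=ray(p,u,v); return o+d*(z-o[2])/d[2]
def proj(p,X):
    c=rotm(p["attitude"]).T@(np.array(X)-p["xyz"]); q=p["intrinsics"]@c; return q[:2]/q[2]
def tri(rs):
    A=0;b=0
    for o,d in rs:
        d=d/np.linalg.norm(d); M=np.eye(3)-np.outer(d,d); A=A+M; b=b+M@o
    return np.linalg.solve(A,b)
E
python3 - <<'E'
from h import *
ps={}
for n in("scene","top"):
    p=ps[n]=optics.read_camera(n); cv2.imwrite(f"pics/{n}0.png",p["frame"][...,::-1])
    print(n,p["xyz"],p["attitude"],np.array(p["intrinsics"]).tolist())
    for l in("press","lever","knob","onion_middle","garlic_centre","salt_centre"):
        print(l,[(np.round(b["box"]).tolist(),round(b["p"],2)) for b in boxes_of(l,p)[:4]])
print(env.observe())
E
```

```text
pics
scene [0.37758768 0.47879816 0.99208317] [-0.0939958   0.95463679 -0.28102453  0.02930172] [[556.4267714020193, 0.0, 308.3110857419948], [0.0, 556.4267714020193, 245.9838473848579], [0.0, 0.0, 1.0]]
press [([191.0, 239.0, 131.0, 166.0], 0.82), ([242.0, 186.0, 25.0, 18.0], 0.42)]
lever [([198.0, 245.0, 94.0, 121.0], 0.84)]
knob [([192.0, 242.0, 102.0, 126.0], 0.83)]
onion_middle [([330.0, 156.0, 29.0, 25.0], 0.88), ([390.0, 166.0, 29.0, 27.0], 0.69), ([331.0, 197.0, 32.0, 29.0], 0.63), ([393.0, 204.0, 31.0, 30.0], 0.56)]
garlic_centre [([242.0, 186.0, 26.0, 18.0], 0.61)]
salt_centre [([203.0, 207.0, 22.0, 38.0], 0.66)]
top [ 0.35901264 -0.07856128  0.92040288] [ 0.71326112 -0.69418664  0.0716644  -0.0650208 ] [[434.46811438561747, 0.0, 322.85610975353836], [0.0, 434.46811438561747, 238.97979975922138], [0.0, 0.0, 1.0]]
press [([160.0, 172.0, 171.0, 99.0], 0.61)]
lever [([156.0, 167.0, 158.0, 76.0], 0.59), ([335.0, 148.0, 21.0, 28.0], 0.28)]
knob [([156.0, 170.0, 159.0, 72.0], 0.86)]
onion_middle [([434.0, 262.0, 34.0, 26.0], 0.9), ([429.0, 326.0, 36.0, 34.0], 0.75), ([378.0, 269.
[... 200 characters left out ...]
42,  0.4685642 , -0.04857183,  1.53247249,  0.02411468,
        1.14100373, -0.08234836]), 'qd': array([-9.76275522e-04, -1.50641263e-03, -8.60174670e-05,  6.59073656e-04,
       -2.97423803e-04,  1.65408949e-04, -9.77637782e-04]), 'joint_efforts': array([ 4.16622715e-04, -5.10028338e+01, -4.61736519e-02, -2.37960559e+01,
        1.09329564e-02,  1.13638907e-03,  1.94948313e-05]), 'tool_pos': array([0.18509453, 0.64915875, 0.2313706 ]), 'eef_rot': array([1.38480986e-01, 9.90365090e-01, 6.89333242e-05, 9.34643743e-07]), 'force': array([ 0.51730347, -0.63399127, -0.25593756]), 'ft_torque': array([ 0.00630856, -0.03773562, -0.03588683]), 'grasp_force': 0.0, 'gripper_width': 0.08540735499725197}
```

View pics/scene0.png

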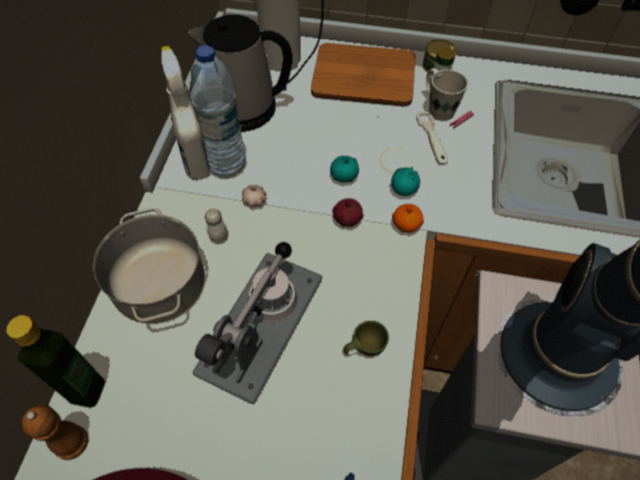

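View pics/top0.png

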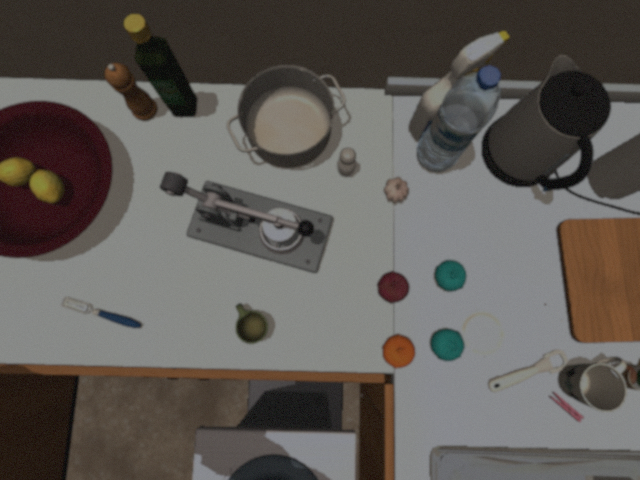

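The red onion is at scene (348,212) and top (393,287). Its look-alikes are turquoise at scene (345,168) and (405,181), and orange at (408,218), so only the red one fits "red onion". The knob is at scene (284,249) and top (306,228), the garlic at (254,195) and the salt at (215,225). Next I'll enlarge and measure.

Run:
```python
from h import *
ps={n:optics.read_camera(n) for n in("scene","top")}
def dark(p,u,v,r=16):
    g=p["frame"].max(2)[v-r:v+r,u-r:u+r]; m=(g<55).astype(np.uint8)
    n,l,s,c=cv2.connectedComponentsWithStats(m)
    return [(np.round(c[i]+[u-r,v-r],1).tolist(),s[i,4],s[i,2:4].tolist()) for i in range(1,n) if s[i,4]>15]
print("dark",dark(ps["scene"],284,249),dark(ps["top"],306,228))
rs={}
for l in("onion_middle","garlic_centre","salt_centre"):
  for n,p in ps.items():
    for t in trace(l,p)[:4]:
        m=t["pixels"]; v,u=np.nonzero(m); c=np.array([u.mean(),v.mean()]); col=p["frame"][m].mean(0)
        print(l,n,round(t["p"],2),c.round(1),col.round(),np.round(t["box"]))
        if l=="onion_middle" and not(col[0]>1.5*col[1] and col[0]<140 and col[1]<65):continue
        rs.setdefault(l,{}).setdefault(n,c)
  print(l,tri([ray(ps[n],*c) for n,c in rs[l].items()]).round(4))
c=cv2.resize(ps["scene"]["frame"][140:400,185:425],None,fx=2.3,fy=2.3,interpolation=cv2.INTER_CUBIC)
c2=cv2.resize(ps["top"]["frame"][150:350,155:420],None,fx=3,fy=3,interpolation=cv2.INTER_CUBIC)
for i,x in enumerate((c,c2)): cv2.imwrite(f"pics/c{i}.png",np.clip(x[...,::-1].astype(float)*1.4,0,255).astype(np.uint8))
```

```text
dark [([283.2, 249.6], np.int32(180), [15, 16]), ([285.4, 263.4], np.int32(20), [10, 3])] [([307.7, 230.1], np.int32(282), [26, 23])]
onion_middle scene 0.83 [344.3 168.4] [17. 89. 79.] [329. 154.  32.  28.]
onion_middle scene 0.83 [407.9 217.4] [142.  65.  17.] [391. 203.  32.  29.]
onion_middle scene 0.79 [405.2 181.1] [20. 92. 82.] [391. 169.  28.  27.]
onion_middle scene 0.64 [347.6 211.8] [71. 28. 31.] [330. 197.  32.  31.]
onion_middle top 0.97 [397.8 350.3] [122.  68.  37.] [379. 333.  36.  32.]
onion_middle top 0.83 [392.5 286.4] [73. 42. 44.] [379. 271.  29.  33.]
onion_middle top 0.8 [449.5 274.6] [43. 87. 82.] [432. 258.  38.  34.]
onion_middle [ 0.4375 -0.2293  0.0325]
garlic_centre scene 0.78 [253.8 195.1] [130. 111.  95.] [240. 187.  30.  19.]
garlic_centre top 0.77 [395.3 189.1] [112.  98.  90.] [385. 175.  25.  27.]
garlic_centre [ 0.6462 -0.237   0.029 ]
salt_centre scene 0.72 [215.7 226.5] [105. 100.  88.] [201. 208.  23.  33.]
salt_centre top 0.81 [346.2 162. ] [96. 91. 85.] [335. 150.  22.  28.]
salt_centre top 0.68 [240.4 209. ] [89. 86. 85.] [157. 169. 160.  72.]
salt_centre [ 0.6986 -0.1298  0.0449]
```

View pics/c0.png

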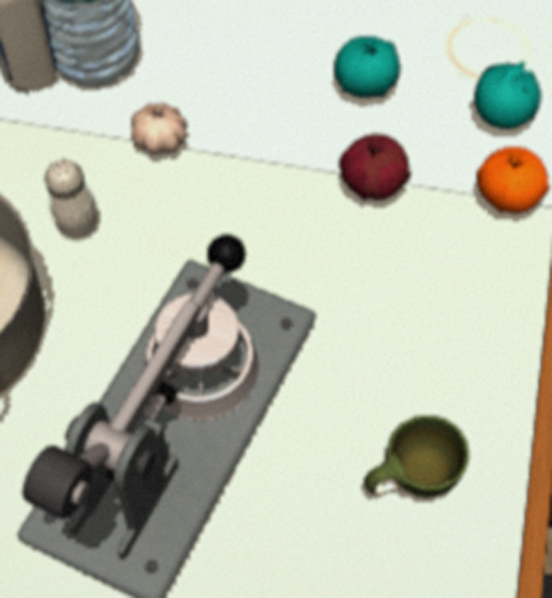

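View pics/c1.png

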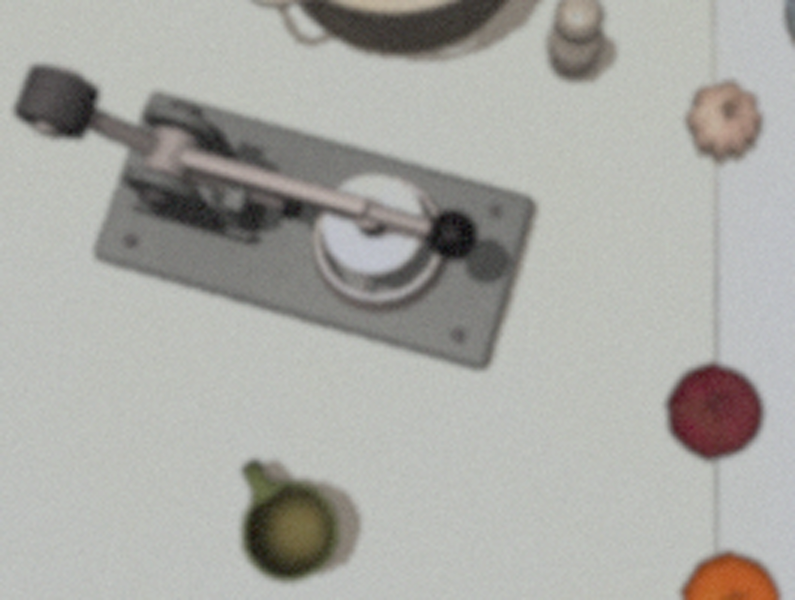

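The crops confirm that the red onion stands alone next to the orange one, with turquoise ones beyond it. The plate corners and knob are clear in both views.

Run:
```python
from h import *
ps={n:optics.read_camera(n) for n in("scene","top")}
S=lambda x,y:(x/2.3+185,y/2.3+140); T=lambda x,y:(x/3+155,y/3+150)
k=tri([ray(ps["scene"],*S(226,253)),ray(ps["top"],*T(453,234))]); print("knob",k.round(4))
for n,f,c in(("scene",S,[(193,262),(315,316),(158,599),(20,537)]),("top",T,[(533,200),(487,369),(98,258),(157,92)])):
    P=np.array([atz(ps[n],*f(*q),.022)[:2] for q in c]); print(n,P.round(4).tolist())
    a=(P[2]+P[3]-P[0]-P[1])/2; b=(P[1]-P[0]+P[2]-P[3])/2
    print(" centre",P.mean(0).round(4),"len",np.linalg.norm(a),np.linalg.norm(b),"x-ang",np.degrees(np.arctan2(a[1],a[0])),np.degrees(np.arctan2(b[1],b[0])))
    ku=S(226,253) if n=="scene" else T(453,234); pv=S(110,437) if n=="scene" else T(170,148)
    K=atz(ps[n],*ku,.125)[:2]; Q=atz(ps[n],*pv,.135)[:2]; print(" knob@.125",K.round(4),"piv~",Q.round(4),np.linalg.norm(Q-K),np.degrees(np.arctan2(*(Q-K)[::-1])))
    cup=S(200,347) if n=="scene" else T(380,240); print(" cup@.05",atz(ps[n],*cup,.05).round(4))
    on=(347.6,211.8) if n=="scene" else (392.8,287); print(" onion",atz(ps[n],*on,.033).round(4))
s=env.observe();print(R.from_quat(s["eef_rot"]).as_matrix().round(3))
```

```text
knob [ 0.5343 -0.0518  0.1247]
scene [[0.5788, -0.0995], [0.4617, -0.0662], [0.5341, 0.2016], [0.6528, 0.1751]]
 centre [0.5568 0.0528] len 0.280887240366494 0.12165007647916816 x-ang 74.90455198444725 165.74741401756395
 knob@.125 [ 0.5335 -0.0515] piv~ [0.5795 0.1255] 0.18289918239164027 75.40797720124482
 cup@.05 [ 0.5478 -0.0027  0.05  ]
 onion [ 0.4365 -0.2287  0.033 ]
top [[0.5842, -0.1044], [0.463, -0.0751], [0.5336, 0.1995], [0.6563, 0.1677]]
 centre [0.5593 0.0469] len 0.2825171654101573 0.12574479258956756 x-ang 75.37411377956334 165.95103683216053
 knob@.125 [ 0.5351 -0.0519] piv~ [0.5827 0.1258] 0.18400768224531613 75.00594346412463
 cup@.05 [5.461e-01 3.000e-04 5.000e-02]
 onion [ 0.4373 -0.23    0.033 ]
[[-0.962  0.274 -0.   ]
 [ 0.274  0.962  0.   ]
 [ 0.     0.    -1.   ]]
```

```bash
cat > plan.py <<'E'
# python3 plan.py x y z yaw_world_of_tool_y N  -> rows from the present pose
import sys; from h import *
x,y,z,a=map(float,sys.argv[1:5]); N=int(sys.argv[5])
s=env.observe(); Rm=R.from_quat(s["eef_rot"]); p=np.array(s["tool_pos"])
ya=Rm.as_matrix()[:,1]; d=(a-np.degrees(np.arctan2(ya[1],ya[0]))+180)%360-180
print("now",p.round(4),"yaw",round(a-d,2),"F",s["force"].round(2),"t",s["clock"])
st=(np.array([x,y,z])-p)/N
for i in range(N):
    print((Rm.inv().apply(st)*1000).round(1).tolist(),round(-d/N,2)); Rm=R.from_euler("z",d/N,degrees=True)*Rm
E
python3 plan.py 0.5343 -0.0517 0.231 -14.8 20
```

```text
now [0.1851 0.6491 0.2313] yaw 74.08 F [-1.09 -1.11  0.14] t 1.2
[-26.4, -28.9, 0.0] 4.44
[-28.6, -26.8, 0.0] 4.44
[-30.6, -24.5, 0.0] 4.44
[-32.4, -22.0, 0.0] 4.44
[-34.0, -19.5, 0.0] 4.44
[-35.4, -16.8, 0.0] 4.44
[-36.6, -14.0, 0.0] 4.44
[-37.5, -11.1, 0.0] 4.44
[-38.3, -8.2, 0.0] 4.44
[-38.8, -5.2, 0.0] 4.44
[-39.1, -2.2, 0.0] 4.44
[-39.1, 0.9, 0.0] 4.44
[-39.0, 3.9, 0.0] 4.44
[-38.5, 6.9, 0.0] 4.44
[-37.9, 9.9, 0.0] 4.44
[-37.0, 12.8, 0.0] 4.44
[-35.9, 15.6, 0.0] 4.44
[-34.6, 18.4, 0.0] 4.44
[-33.1, 21.0, 0.0] 4.44
[-31.3, 23.5, 0.0] 4.44
```

Request:
{"op": "send_rows", "data": {
  "rows": [
    {"gripper": 1,"delta_pos": [-26.4,-28.9,0],"yaw": 4.44},
    {"gripper": 1,"delta_pos": [-28.6,-26.8,0],"yaw": 4.44},
    {"gripper": 1,"delta_pos": [-30.6,-24.5,0],"yaw": 4.44},
    {"gripper": 1,"delta_pos": [-32.4,-22,0],"yaw": 4.44},
    {"gripper": 1,"delta_pos": [-34,-19.5,0],"yaw": 4.44}
  ],
  "newtons": 20
}}

```text
clock: 1.7
tool_pos: [0.2731, 0.4724, 0.2315]
eef_rot: [0.328, 0.945, 0.0, -0.0]
force: [0.4, 0.1, -0.4]
gripper_width: 0.0853
grasp_force: 0.0
```

Request:
{"op": "send_rows", "data": {
  "rows": [
    {"gripper": 1,"delta_pos": [-35.4,-16.8,0],"yaw": 4.44},
    {"gripper": 1,"delta_pos": [-36.6,-14,0],"yaw": 4.44},
    {"gripper": 1,"delta_pos": [-37.5,-11.1,0],"yaw": 4.44},
    {"gripper": 1,"delta_pos": [-38.3,-8.2,0],"yaw": 4.44},
    {"gripper": 1,"delta_pos": [-38.8,-5.2,0],"yaw": 4.44}
  ]
}}

```text
clock: 2.2
tool_pos: [0.3604, 0.2972, 0.2316]
eef_rot: [0.504, 0.864, 0.0, -0.0]
force: [-0.2, 0.1, 0.6]
gripper_width: 0.0853
grasp_force: 0.0
```

Request:
{"op": "send_rows", "data": {
  "rows": [
    {"gripper": 1,"delta_pos": [-39.1,-2.2,0],"yaw": 4.44},
    {"gripper": 1,"delta_pos": [-39.1,0.9,0],"yaw": 4.44},
    {"gripper": 1,"delta_pos": [-39,3.9,0],"yaw": 4.44},
    {"gripper": 1,"delta_pos": [-38.5,6.9,0],"yaw": 4.44},
    {"gripper": 1,"delta_pos": [0,0,0],"yaw": 0}
  ]
}}

```text
clock: 2.7
tool_pos: [0.4319, 0.1534, 0.2318]
eef_rot: [0.634, 0.773, 0.0, 0.001]
force: [-0.4, 0.5, 0.2]
gripper_width: 0.0854
grasp_force: 0.0
```

```bash
python3 plan.py 0.5343 -0.0517 0.200 -14.8 8
```

```text
now [0.4319 0.1534 0.2318] yaw 11.32 F [-0.39  0.48  0.25] t 2.7
[-27.6, 7.5, 4.0] 3.27
[-27.2, 9.1, 4.0] 3.27
[-26.6, 10.6, 4.0] 3.27
[-26.0, 12.1, 4.0] 3.27
[-25.2, 13.6, 4.0] 3.27
[-24.4, 15.0, 4.0] 3.27
[-23.5, 16.3, 4.0] 3.27
[-22.6, 17.7, 4.0] 3.27
```

Request:
{"op": "send_rows", "data": {
  "rows": [
    {"gripper": 1,"delta_pos": [-27.6,7.5,4],"yaw": 3.27},
    {"gripper": 1,"delta_pos": [-27.2,9.1,4],"yaw": 3.27},
    {"gripper": 1,"delta_pos": [-26.6,10.6,4],"yaw": 3.27},
    {"gripper": 1,"delta_pos": [-26,12.1,4],"yaw": 3.27},
    {"gripper": 1,"delta_pos": [-25.2,13.6,4],"yaw": 3.27}
  ]
}}

```text
clock: 3.2
tool_pos: [0.4956, 0.0308, 0.2113]
eef_rot: [0.734, 0.679, 0.0, -0.0]
force: [0.6, 0.1, 0.1]
gripper_width: 0.0853
grasp_force: 0.0
```

Request:
{"op": "send_rows", "data": {
  "rows": [
    {"gripper": 1,"delta_pos": [-24.4,15,4],"yaw": 3.27},
    {"gripper": 1,"delta_pos": [-23.5,16.3,4],"yaw": 3.27},
    {"gripper": 1,"delta_pos": [-22.6,17.7,4],"yaw": 3.27},
    {"gripper": 1,"delta_pos": [0,0,10],"yaw": 0},
    {"gripper": 1,"delta_pos": [0,0,0],"yaw": 0}
  ]
}}

```text
clock: 3.7
tool_pos: [0.5334, -0.045, 0.1879]
eef_rot: [0.789, 0.614, -0.001, -0.001]
force: [0.0, 1.3, -1.0]
gripper_width: 0.0855
grasp_force: 0.0
```

```bash
python3 plan.py 0.5343 -0.0517 0.104 -14.8 4
python3 - <<'E'
from h import *
p=optics.read_camera("scene"); cv2.imwrite("pics/a.png",cv2.resize(p["frame"][170:330,200:400],None,fx=3,fy=3)[...,::-1])
E
```

```text
now [ 0.5334 -0.045   0.1879] yaw -14.23 F [ 0.03  1.28 -0.97] t 3.7
[-1.6, 0.7, 21.0] 0.14
[-1.5, 0.7, 21.0] 0.14
[-1.5, 0.7, 21.0] 0.14
[-1.5, 0.7, 21.0] 0.14
```

View pics/a.png

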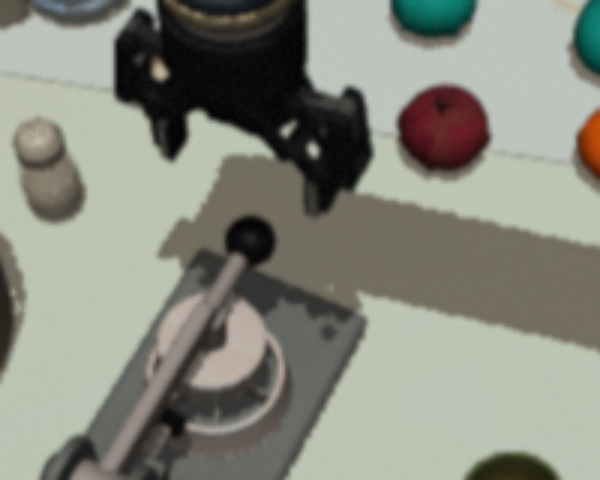

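The open fingers hang above the knob at crop (250,238), one on each side of it. I'll descend.

Request:
{"op": "send_rows", "data": {
  "rows": [
    {"gripper": 1,"delta_pos": [0,0,20],"yaw": 0},
    {"gripper": 1,"delta_pos": [0,0,20],"yaw": 0},
    {"gripper": 1,"delta_pos": [0,0,20],"yaw": 0},
    {"gripper": 1,"delta_pos": [0,0,20],"yaw": 0},
    {"gripper": 1,"delta_pos": [0,0,0],"yaw": 0}
  ]
}}

```text
clock: 4.25
tool_pos: [0.5323, -0.0433, 0.1074]
eef_rot: [0.788, 0.615, -0.002, -0.002]
force: [0.2, -0.7, 0.2]
gripper_width: 0.0855
grasp_force: 0.0
```

```bash
python3 plan.py 0.5343 -0.0517 0.104 -14.8 1
```

```text
now [ 0.5323 -0.0433  0.1074] yaw -14.06 F [ 0.18 -0.66  0.23] t 4.25
[-7.6, 4.0, 3.4] 0.74
```

Request:
{"op": "send_rows", "data": {
  "rows": [
    {"gripper": 1,"delta_pos": [-7.6,4,3.4],"yaw": 0.74},
    {"gripper": 1,"delta_pos": [0,0,0],"yaw": 0},
    {"gripper": -1,"delta_pos": [0,0,0],"yaw": 0},
    {"gripper": -1,"delta_pos": [0,0,0],"yaw": 0},
    {"gripper": -1,"delta_pos": [0,0,0],"yaw": 0}
  ],
  "newtons": 20
}}

```text
clock: 4.75
tool_pos: [0.5365, -0.0536, 0.1063]
eef_rot: [0.793, 0.609, 0.0, 0.0]
force: [0.6, -0.2, 0.5]
gripper_width: 0.0438
grasp_force: 0.0
```

Request:
{"op": "send_rows", "data": {
  "rows": [
    {"gripper": -1,"delta_pos": [0,0,0],"yaw": 0},
    {"gripper": -1,"delta_pos": [0,0,0],"yaw": 0},
    {"gripper": -1,"delta_pos": [0,0,0],"yaw": 0},
    {"gripper": -1,"delta_pos": [0,0,0],"yaw": 0},
    {"gripper": -1,"delta_pos": [0,0,0],"yaw": 0}
  ]
}}

```text
clock: 5.25
tool_pos: [0.5345, -0.0531, 0.106]
eef_rot: [0.793, 0.609, -0.001, -0.002]
force: [-4.9, 1.2, 5.9]
gripper_width: 0.0307
grasp_force: 19.5
```

```bash
python3 plan.py 0.5343 -0.0517 0.104 -14.8 1
```

```text
now [ 0.5345 -0.0531  0.106 ] yaw -14.95 F [-4.89  1.24  5.9 ] t 5.25
[1.3, -0.5, 2.0] -0.15
```

```bash
cat > arc.py <<'E'
# python3 arc.py dtheta_per_row [n]  -> rows along the lever's arc from the measured pose
import sys; from h import *
dt=float(sys.argv[1]); n=int(sys.argv[2]) if len(sys.argv)>2 else 5
s=env.observe(); Rm=R.from_quat(s["eef_rot"]); p=np.array(s["tool_pos"])
p0=np.array([.5345,-.0531,.106]); a=np.radians(75.1); ex=np.array([np.cos(a),np.sin(a),0]); ez=np.array([0,0,1.]); ey=np.cross(ez,ex)
d=p-p0; r=np.array([d@ex-.185,d@ez]); th=np.arctan2(r[1],-r[0]); f=s["force"]
rad=-np.cos(th)*ex+np.sin(th)*ez; tan=np.sin(th)*ex+np.cos(th)*ez
ya=Rm.as_matrix()[:,1]
print("th %.4f radius %.4f lat %.1fmm yaw %.2f Ftan %.1f Frad %.1f Flat %.1f w %.4f grip %.1f t %.2f"%(th,np.hypot(*r),d@ey*1e3,np.degrees(np.arctan2(ya[1],ya[0])),f@tan,f@rad,f@ey,s["gripper_width"],s["grasp_force"],s["clock"]))
q=p
for i in range(1,n+1):
    t=th+dt*i; X=p0+.185*((1-np.cos(t))*ex+np.sin(t)*ez); print(np.round(Rm.inv().apply(X-q)*1000,1).tolist()); q=X
E
python3 arc.py 0.04 10
```

```text
th 0.0002 radius 0.1850 lat 0.0mm yaw -14.95 Ftan 5.9 Frad 0.1 Flat 5.0 w 0.0307 grip 19.5 t 5.25
[0.2, -0.0, -7.4]
[0.5, -0.0, -7.4]
[0.7, -0.0, -7.4]
[1.0, -0.0, -7.3]
[1.3, -0.0, -7.3]
[1.6, -0.0, -7.2]
[1.9, -0.0, -7.1]
[2.2, -0.0, -7.1]
[2.5, -0.0, -7.0]
[2.8, -0.0, -6.9]
```

Request:
{"op": "send_rows", "data": {
  "rows": [
    {"gripper": -1,"delta_pos": [0,-0.5,-3],"yaw": 0},
    {"gripper": -1,"delta_pos": [0.3,0,-5],"yaw": 0},
    {"gripper": -1,"delta_pos": [0.5,0,-6],"yaw": 0},
    {"gripper": -1,"delta_pos": [0.6,0,-6],"yaw": 0},
    {"gripper": -1,"delta_pos": [0.7,0,-6],"yaw": 0}
  ]
}}

```text
clock: 5.75
tool_pos: [0.535, -0.0513, 0.1319]
eef_rot: [0.793, 0.609, -0.001, -0.001]
force: [-5.2, 1.2, -3.8]
gripper_width: 0.0306
grasp_force: 20.2
```

```bash
python3 arc.py 0.05 5
```

```text
th 0.1403 radius 0.1850 lat 0.0mm yaw -14.98 Ftan -3.7 Frad -0.3 Flat 5.3 w 0.0306 grip 20.2 t 5.75
[1.5, -0.0, -9.1]
[2.0, -0.0, -9.0]
[2.4, -0.0, -8.9]
[2.9, -0.0, -8.8]
[3.3, -0.0, -8.6]
```

Request:
{"op": "send_rows", "data": {
  "rows": [
    {"gripper": -1,"delta_pos": [1.5,-0.5,-9.1],"yaw": 0},
    {"gripper": -1,"delta_pos": [2,0,-9],"yaw": 0},
    {"gripper": -1,"delta_pos": [2.4,0,-8.9],"yaw": 0},
    {"gripper": -1,"delta_pos": [2.9,0,-8.8],"yaw": 0},
    {"gripper": -1,"delta_pos": [3.3,0,-8.6],"yaw": 0}
  ]
}}

```text
clock: 6.25
tool_pos: [0.5381, -0.0395, 0.1769]
eef_rot: [0.793, 0.609, -0.001, -0.001]
force: [-5.6, 2.5, -3.4]
gripper_width: 0.0306
grasp_force: 20.1
```

```bash
python3 arc.py 0.05 10
```

```text
th 0.3934 radius 0.1851 lat 0.1mm yaw -14.99 Ftan -2.7 Frad -2.2 Flat 6.0 w 0.0306 grip 20.1 t 6.25
[3.8, 0.0, -8.4]
[4.2, -0.0, -8.3]
[4.6, -0.0, -8.0]
[5.0, -0.0, -7.8]
[5.4, -0.0, -7.5]
[5.7, -0.0, -7.3]
[6.1, -0.0, -7.0]
[6.4, -0.0, -6.6]
[6.8, -0.0, -6.3]
[7.1, -0.0, -6.0]
```

Request:
{"op": "send_rows", "data": {
  "rows": [
    {"gripper": -1,"delta_pos": [3.8,-0.5,-8.4],"yaw": 0},
    {"gripper": -1,"delta_pos": [4.2,0,-8.3],"yaw": 0},
    {"gripper": -1,"delta_pos": [4.6,0,-8],"yaw": 0},
    {"gripper": -1,"delta_pos": [5,0,-7.8],"yaw": 0},
    {"gripper": -1,"delta_pos": [5.4,0,-7.5],"yaw": 0}
  ]
}}

```text
clock: 6.75
tool_pos: [0.5438, -0.0175, 0.2171]
eef_rot: [0.793, 0.609, -0.0, -0.0]
force: [-5.6, 0.6, -2.6]
gripper_width: 0.0306
grasp_force: 20.0
```

Request:
{"op": "send_rows", "data": {
  "rows": [
    {"gripper": -1,"delta_pos": [5.7,0,-7.3],"yaw": 0},
    {"gripper": -1,"delta_pos": [6.1,0,-7],"yaw": 0},
    {"gripper": -1,"delta_pos": [6.4,0,-6.6],"yaw": 0},
    {"gripper": -1,"delta_pos": [6.8,0,-6.3],"yaw": 0},
    {"gripper": -1,"delta_pos": [7.1,0,-6],"yaw": 0}
  ]
}}

```text
clock: 7.25
tool_pos: [0.5519, 0.0135, 0.2504]
eef_rot: [0.793, 0.609, -0.001, -0.001]
force: [-7.7, 1.1, -1.0]
gripper_width: 0.0306
grasp_force: 20.0
```

```bash
python3 arc.py 0.05 10
```

```text
th 0.8934 radius 0.1854 lat 0.3mm yaw -15.01 Ftan -1.3 Frad -0.1 Flat 7.7 w 0.0306 grip 20.0 t 7.25
[7.6, 0.3, -5.3]
[7.6, -0.0, -5.2]
[7.9, -0.0, -4.9]
[8.1, -0.0, -4.5]
[8.3, -0.0, -4.0]
[8.5, -0.0, -3.6]
[8.7, -0.0, -3.2]
[8.8, -0.0, -2.8]
[9.0, -0.0, -2.3]
[9.1, -0.0, -1.9]
```

Request:
{"op": "send_rows", "data": {
  "rows": [
    {"gripper": -1,"delta_pos": [7.6,0.7,-5.3],"yaw": 0},
    {"gripper": -1,"delta_pos": [7.6,0,-5.2],"yaw": 0},
    {"gripper": -1,"delta_pos": [7.9,0,-4.9],"yaw": 0},
    {"gripper": -1,"delta_pos": [8.1,0,-4.5],"yaw": 0},
    {"gripper": -1,"delta_pos": [8.3,0,-4],"yaw": 0}
  ]
}}

```text
clock: 7.75
tool_pos: [0.5618, 0.0516, 0.2745]
eef_rot: [0.793, 0.609, -0.001, -0.002]
force: [-9.1, -0.2, 2.6]
gripper_width: 0.0306
grasp_force: 20.4
```

```bash
python3 arc.py 0.04 10
```

```text
th 1.1433 radius 0.1852 lat 0.5mm yaw -15.01 Ftan -1.2 Frad 3.4 Flat 8.8 w 0.0306 grip 20.4 t 7.75
[6.9, 0.5, -2.8]
[6.9, -0.0, -2.7]
[7.0, -0.0, -2.4]
[7.1, -0.0, -2.1]
[7.2, -0.0, -1.8]
[7.2, -0.0, -1.5]
[7.3, -0.0, -1.2]
[7.3, -0.0, -0.9]
[7.4, -0.0, -0.6]
[7.4, -0.0, -0.4]
```

Request:
{"op": "send_rows", "data": {
  "rows": [
    {"gripper": -1,"delta_pos": [6.9,-1,-3],"yaw": 0},
    {"gripper": -1,"delta_pos": [6.9,-0.5,-2.7],"yaw": 0},
    {"gripper": -1,"delta_pos": [7,0,-2.4],"yaw": 0},
    {"gripper": -1,"delta_pos": [7.1,0,-2.1],"yaw": 0},
    {"gripper": -1,"delta_pos": [7.2,0,-1.8],"yaw": 0}
  ]
}}

```text
clock: 8.25
tool_pos: [0.571, 0.0865, 0.2871]
eef_rot: [0.793, 0.609, 0.0, -0.001]
force: [-6.7, 1.2, 2.7]
gripper_width: 0.0305
grasp_force: 20.3
```

```bash
python3 arc.py 0.04 10
```

```text
th 1.3497 radius 0.1857 lat 0.7mm yaw -14.98 Ftan 0.1 Frad 2.7 Flat 6.7 w 0.0305 grip 20.3 t 8.25
[7.4, 0.6, -0.8]
[7.3, -0.0, -1.2]
[7.3, -0.0, -0.9]
[7.4, -0.0, -0.6]
[7.4, -0.0, -0.3]
[7.4, -0.0, 0.0]
[7.4, -0.0, 0.3]
[7.4, -0.0, 0.6]
[7.3, -0.0, 0.9]
[7.3, -0.0, 1.2]
```

Request:
{"op": "send_rows", "data": {
  "rows": [
    {"gripper": -1,"delta_pos": [7.3,-1,-1.5],"yaw": 0},
    {"gripper": -1,"delta_pos": [7.3,-0.5,-1.2],"yaw": 0},
    {"gripper": -1,"delta_pos": [7.3,0,-0.9],"yaw": 0},
    {"gripper": -1,"delta_pos": [7.3,0,-0.6],"yaw": 0},
    {"gripper": -1,"delta_pos": [7.3,0,-0.3],"yaw": 0}
  ]
}}

```text
clock: 8.75
tool_pos: [0.5803, 0.1224, 0.2918]
eef_rot: [0.793, 0.609, 0.002, 0.0]
force: [-4.7, 1.3, 6.8]
gripper_width: 0.0304
grasp_force: 20.8
```

```bash
python3 arc.py 0.02 5
```

```text
th 1.5514 radius 0.1859 lat 0.8mm yaw -14.97 Ftan 0.2 Frad 6.8 Flat 4.8 w 0.0304 grip 20.8 t 8.75
[3.7, 0.8, 0.8]
[3.7, -0.0, 0.0]
[3.7, -0.0, 0.1]
[3.7, -0.0, 0.2]
[3.7, -0.0, 0.3]
```

Request:
{"op": "send_rows", "data": {
  "rows": [
    {"gripper": -1,"delta_pos": [3.7,-0.8,-0.8],"yaw": 0},
    {"gripper": -1,"delta_pos": [3.7,-0.4,-0.4],"yaw": 0},
    {"gripper": -1,"delta_pos": [3.7,0,0],"yaw": 0},
    {"gripper": -1,"delta_pos": [3.7,0,0.2],"yaw": 0},
    {"gripper": -1,"delta_pos": [2.5,0,0.2],"yaw": 0}
  ]
}}

```text
clock: 9.25
tool_pos: [0.5844, 0.1384, 0.2917]
eef_rot: [0.793, 0.609, 0.002, 0.001]
force: [4.4, -0.9, 5.4]
gripper_width: 0.0306
grasp_force: 20.8
```

```bash
python3 arc.py 0.006 5
```

```text
th 1.6402 radius 0.1862 lat 1.1mm yaw -15.01 Ftan -0.1 Frad 5.4 Flat -4.5 w 0.0306 grip 20.8 t 9.25
[1.0, 1.1, 1.2]
[1.1, -0.0, 0.1]
[1.1, -0.0, 0.1]
[1.1, -0.0, 0.1]
[1.1, -0.0, 0.1]
```

Request:
{"op": "send_rows", "data": {
  "rows": [
    {"gripper": -1,"delta_pos": [1.1,0.3,-0.4],"yaw": 0},
    {"gripper": -1,"delta_pos": [1.1,0,-0.2],"yaw": 0},
    {"gripper": -1,"delta_pos": [1.1,0,0.1],"yaw": 0},
    {"gripper": -1,"delta_pos": [1.1,0,0.1],"yaw": 0},
    {"gripper": -1,"delta_pos": [1.1,0,0.1],"yaw": 0}
  ]
}}

```text
clock: 9.75
tool_pos: [0.5856, 0.1433, 0.2914]
eef_rot: [0.793, 0.609, 0.001, 0.001]
force: [5.5, -0.2, 1.6]
gripper_width: 0.0304
grasp_force: 20.7
```

```bash
python3 arc.py 0.006 5
```

```text
th 1.6670 radius 0.1863 lat 1.1mm yaw -15.02 Ftan 1.0 Frad 1.7 Flat -5.4 w 0.0304 grip 20.7 t 9.75
[1.0, 1.1, 1.4]
[1.1, -0.0, 0.1]
[1.1, -0.0, 0.1]
[1.1, -0.0, 0.1]
[1.1, -0.0, 0.1]
```

Request:
{"op": "send_rows", "data": {
  "rows": [
    {"gripper": -1,"delta_pos": [1.1,0.5,0],"yaw": 0},
    {"gripper": -1,"delta_pos": [1.1,0,0.1],"yaw": 0},
    {"gripper": -1,"delta_pos": [1.1,0,0.1],"yaw": 0},
    {"gripper": -1,"delta_pos": [1.1,0,0.1],"yaw": 0},
    {"gripper": -1,"delta_pos": [1.1,0,0.1],"yaw": 0}
  ]
}}

```text
clock: 10.25
tool_pos: [0.587, 0.1488, 0.2909]
eef_rot: [0.793, 0.609, 0.001, 0.001]
force: [5.3, -0.6, 1.5]
gripper_width: 0.0306
grasp_force: 20.7
```

```bash
python3 arc.py 0.006 5
```

```text
th 1.6976 radius 0.1864 lat 1.2mm yaw -15.00 Ftan 0.6 Frad 1.6 Flat -5.3 w 0.0306 grip 20.7 t 10.25
[0.9, 1.2, 1.5]
[1.1, -0.0, 0.2]
[1.1, -0.0, 0.2]
[1.1, -0.0, 0.2]
[1.1, -0.0, 0.2]
```

Request:
{"op": "send_rows", "data": {
  "rows": [
    {"gripper": -1,"delta_pos": [1.1,0.4,0.1],"yaw": 0},
    {"gripper": -1,"delta_pos": [1.1,0,0.2],"yaw": 0},
    {"gripper": -1,"delta_pos": [1.1,0,0.2],"yaw": 0},
    {"gripper": -1,"delta_pos": [1.1,0,0.2],"yaw": 0},
    {"gripper": -1,"delta_pos": [1.1,0,0.2],"yaw": 0}
  ]
}}

```text
clock: 10.75
tool_pos: [0.5884, 0.1543, 0.2901]
eef_rot: [0.793, 0.609, 0.001, 0.0]
force: [4.9, -0.6, 4.6]
gripper_width: 0.0307
grasp_force: 20.8
```

```bash
python3 arc.py 0.006 5
```

```text
th 1.7287 radius 0.1864 lat 1.2mm yaw -14.97 Ftan -0.1 Frad 4.6 Flat -4.9 w 0.0307 grip 20.8 t 10.75
[0.9, 1.2, 1.6]
[1.1, -0.0, 0.2]
[1.1, -0.0, 0.2]
[1.1, -0.0, 0.2]
[1.1, -0.0, 0.2]
```

Request:
{"op": "send_rows", "data": {
  "rows": [
    {"gripper": -1,"delta_pos": [1.1,0.4,0],"yaw": 0},
    {"gripper": -1,"delta_pos": [1.1,0,0.1],"yaw": 0},
    {"gripper": -1,"delta_pos": [1.1,0,0.2],"yaw": 0},
    {"gripper": -1,"delta_pos": [1.1,0,0.2],"yaw": 0},
    {"gripper": -1,"delta_pos": [1,0,0.2],"yaw": 0}
  ]
}}

```text
clock: 11.25
tool_pos: [0.5898, 0.1596, 0.2892]
eef_rot: [0.793, 0.609, 0.0, -0.0]
force: [4.4, -0.0, 4.7]
gripper_width: 0.0304
grasp_force: 20.9
```

```bash
python3 arc.py 0.006 5
```

```text
th 1.7583 radius 0.1865 lat 1.2mm yaw -14.97 Ftan 0.2 Frad 4.8 Flat -4.2 w 0.0304 grip 20.9 t 11.25
[0.8, 1.2, 1.7]
[1.1, -0.0, 0.2]
[1.1, -0.0, 0.2]
[1.1, -0.0, 0.2]
[1.1, -0.0, 0.2]
```

Request:
{"op": "send_rows", "data": {
  "rows": [
    {"gripper": -1,"delta_pos": [1.1,0.4,0],"yaw": 0},
    {"gripper": -1,"delta_pos": [1.1,0,0.2],"yaw": 0},
    {"gripper": -1,"delta_pos": [1.1,0,0.2],"yaw": 0},
    {"gripper": -1,"delta_pos": [1.1,0,0.2],"yaw": 0},
    {"gripper": -1,"delta_pos": [1,0,0.2],"yaw": 0}
  ]
}}

```text
clock: 11.75
tool_pos: [0.5912, 0.1648, 0.2881]
eef_rot: [0.793, 0.609, -0.0, -0.0]
force: [4.0, 0.5, 3.9]
gripper_width: 0.0306
grasp_force: 20.9
```

```bash
python3 arc.py 0.006 5
```

```text
th 1.7880 radius 0.1865 lat 1.3mm yaw -14.95 Ftan 0.7 Frad 4.1 Flat -3.8 w 0.0306 grip 20.9 t 11.75
[0.8, 1.3, 1.7]
[1.1, -0.0, 0.2]
[1.1, -0.0, 0.3]
[1.1, -0.0, 0.3]
[1.1, -0.0, 0.3]
```

Request:
{"op": "send_rows", "data": {
  "rows": [
    {"gripper": -1,"delta_pos": [1.1,0.3,0.1],"yaw": 0},
    {"gripper": -1,"delta_pos": [1.1,0,0.2],"yaw": 0},
    {"gripper": -1,"delta_pos": [1.1,0,0.2],"yaw": 0},
    {"gripper": -1,"delta_pos": [1.1,0,0.3],"yaw": 0},
    {"gripper": -1,"delta_pos": [1,0,0.3],"yaw": 0}
  ]
}}

```text
clock: 12.25
tool_pos: [0.5926, 0.1701, 0.2869]
eef_rot: [0.793, 0.609, -0.0, -0.001]
force: [0.5, 2.7, 5.4]
gripper_width: 0.0304
grasp_force: 21.0
```

```bash
python3 arc.py 0.006 5
```

```text
th 1.8179 radius 0.1865 lat 1.3mm yaw -14.95 Ftan 1.3 Frad 5.9 Flat 0.2 w 0.0304 grip 21.0 t 12.25
[0.7, 1.3, 1.8]
[1.1, -0.0, 0.3]
[1.1, -0.0, 0.3]
[1.1, -0.0, 0.3]
[1.1, -0.0, 0.3]
```

Request:
{"op": "send_rows", "data": {
  "rows": [
    {"gripper": -1,"delta_pos": [1.1,0,0],"yaw": 0},
    {"gripper": -1,"delta_pos": [1.1,0,0.2],"yaw": 0},
    {"gripper": -1,"delta_pos": [1.1,0,0.3],"yaw": 0},
    {"gripper": -1,"delta_pos": [1.1,0,0.3],"yaw": 0},
    {"gripper": -1,"delta_pos": [1,0,0.3],"yaw": 0}
  ]
}}

```text
clock: 12.75
tool_pos: [0.5939, 0.1751, 0.2856]
eef_rot: [0.793, 0.609, -0.001, -0.001]
force: [-1.5, 2.6, 3.4]
gripper_width: 0.0301
grasp_force: 20.9
```

```bash
python3 arc.py 0.006 5
```

```text
th 1.8465 radius 0.1866 lat 1.3mm yaw -14.96 Ftan 1.2 Frad 3.8 Flat 2.2 w 0.0301 grip 20.9 t 12.75
[0.6, 1.3, 1.9]
[1.1, -0.0, 0.3]
[1.1, -0.0, 0.3]
[1.1, -0.0, 0.3]
[1.1, -0.0, 0.3]
```

Request:
{"op": "send_rows", "data": {
  "rows": [
    {"gripper": -1,"delta_pos": [1.1,0,0.1],"yaw": 0},
    {"gripper": -1,"delta_pos": [1.1,0,0.2],"yaw": 0},
    {"gripper": -1,"delta_pos": [1.1,0,0.3],"yaw": 0},
    {"gripper": -1,"delta_pos": [1.1,0,0.3],"yaw": 0},
    {"gripper": -1,"delta_pos": [1,0,0.3],"yaw": 0}
  ]
}}

```text
clock: 13.25
tool_pos: [0.5953, 0.1801, 0.2842]
eef_rot: [0.793, 0.609, -0.001, -0.001]
force: [-4.0, 1.4, 1.4]
gripper_width: 0.031
grasp_force: 20.8
```

```bash
python3 arc.py 0.006 5
```

```text
th 1.8752 radius 0.1868 lat 1.2mm yaw -14.96 Ftan -0.2 Frad 1.4 Flat 4.2 w 0.0310 grip 20.8 t 13.25
[0.5, 1.2, 2.0]
[1.1, -0.0, 0.3]
[1.1, -0.0, 0.3]
[1.1, -0.0, 0.4]
[1.0, -0.0, 0.4]
```

Request:
{"op": "send_rows", "data": {
  "rows": [
    {"gripper": -1,"delta_pos": [0.7,0,0.2],"yaw": 0},
    {"gripper": -1,"delta_pos": [0.7,0,0.2],"yaw": 0},
    {"gripper": -1,"delta_pos": [0.7,0,0.2],"yaw": 0},
    {"gripper": -1,"delta_pos": [0.7,0,0.2],"yaw": 0},
    {"gripper": -1,"delta_pos": [0,0,0],"yaw": 0}
  ]
}}

```text
clock: 13.75
tool_pos: [0.596, 0.1828, 0.2834]
eef_rot: [0.793, 0.609, -0.001, -0.001]
force: [-4.7, 2.4, -0.4]
gripper_width: 0.0306
grasp_force: 20.8
```

```bash
python3 arc.py 0.006 5
```

```text
th 1.8911 radius 0.1869 lat 1.2mm yaw -14.96 Ftan 1.2 Frad 0.0 Flat 5.2 w 0.0306 grip 20.8 t 13.75
[0.5, 1.2, 2.1]
[1.1, -0.0, 0.4]
[1.0, -0.0, 0.4]
[1.0, -0.0, 0.4]
[1.0, -0.0, 0.4]
```

Not yet at the rest. Continuing.

Request:
{"op": "send_rows", "data": {
  "rows": [
    {"gripper": -1,"delta_pos": [1,-0.5,0.4],"yaw": 0},
    {"gripper": -1,"delta_pos": [1,0,0.4],"yaw": 0},
    {"gripper": -1,"delta_pos": [1,0,0.4],"yaw": 0},
    {"gripper": -1,"delta_pos": [1,0,0.4],"yaw": 0},
    {"gripper": -1,"delta_pos": [0.8,0,0.3],"yaw": 0}
  ]
}}

```text
clock: 14.25
tool_pos: [0.5973, 0.1875, 0.2819]
eef_rot: [0.793, 0.609, -0.0, -0.0]
force: [-4.5, 0.4, -1.3]
gripper_width: 0.0306
grasp_force: 20.7
```

```bash
python3 arc.py 0.006 5
```

```text
th 1.9182 radius 0.1871 lat 1.2mm yaw -14.97 Ftan -0.2 Frad -1.4 Flat 4.5 w 0.0306 grip 20.7 t 14.25
[0.3, 1.2, 2.3]
[1.0, -0.0, 0.4]
[1.0, -0.0, 0.4]
[1.0, -0.0, 0.4]
[1.0, -0.0, 0.4]
```

Request:
{"op": "send_rows", "data": {
  "rows": [
    {"gripper": -1,"delta_pos": [0.8,-0.4,0.6],"yaw": 0},
    {"gripper": -1,"delta_pos": [0.8,0,0.5],"yaw": 0},
    {"gripper": -1,"delta_pos": [0.9,0,0.4],"yaw": 0},
    {"gripper": -1,"delta_pos": [0.9,0,0.4],"yaw": 0},
    {"gripper": -1,"delta_pos": [0,0,0],"yaw": 0}
  ]
}}

```text
clock: 14.75
tool_pos: [0.5983, 0.1913, 0.2805]
eef_rot: [0.793, 0.609, 0.001, -0.0]
force: [-3.0, 2.8, 1.8]
gripper_width: 0.0308
grasp_force: 20.8
```

```bash
python3 arc.py 0.006 5
```

```text
th 1.9404 radius 0.1871 lat 1.2mm yaw -14.95 Ftan 1.1 Frad 2.4 Flat 3.6 w 0.0308 grip 20.8 t 14.75
[0.3, 1.2, 2.4]
[1.0, -0.0, 0.4]
[1.0, -0.0, 0.4]
[1.0, -0.0, 0.4]
[1.0, -0.0, 0.4]
```

Request:
{"op": "send_rows", "data": {
  "rows": [
    {"gripper": -1,"delta_pos": [1,-0.3,0.3],"yaw": 0},
    {"gripper": -1,"delta_pos": [1,0,0.4],"yaw": 0},
    {"gripper": -1,"delta_pos": [1,0,0.4],"yaw": 0},
    {"gripper": -1,"delta_pos": [1,0,0.4],"yaw": 0},
    {"gripper": -1,"delta_pos": [0.5,0,0.2],"yaw": 0}
  ]
}}

```text
clock: 15.25
tool_pos: [0.5993, 0.1955, 0.2788]
eef_rot: [0.793, 0.609, 0.001, 0.0]
force: [-2.8, 4.2, 3.1]
gripper_width: 0.0308
grasp_force: 20.9
```

```bash
python3 arc.py 0.006 5
```

```text
th 1.9650 radius 0.1872 lat 1.3mm yaw -14.97 Ftan 1.9 Frad 4.2 Flat 3.7 w 0.0308 grip 20.9 t 15.25
[0.2, 1.3, 2.4]
[1.0, -0.0, 0.4]
[1.0, -0.0, 0.4]
[1.0, -0.0, 0.4]
[1.0, -0.0, 0.5]
```

Request:
{"op": "send_rows", "data": {
  "rows": [
    {"gripper": -1,"delta_pos": [1,-0.3,0.2],"yaw": 0},
    {"gripper": -1,"delta_pos": [1,0,0.4],"yaw": 0},
    {"gripper": -1,"delta_pos": [1,0,0.4],"yaw": 0},
    {"gripper": -1,"delta_pos": [1,0,0.4],"yaw": 0},
    {"gripper": -1,"delta_pos": [0.6,0,0.2],"yaw": 0}
  ]
}}

```text
clock: 15.75
tool_pos: [0.6003, 0.1996, 0.277]
eef_rot: [0.793, 0.609, 0.0, 0.0]
force: [0.7, 1.9, 2.9]
gripper_width: 0.0308
grasp_force: 20.9
```

```bash
python3 arc.py 0.006 5
```

```text
th 1.9898 radius 0.1872 lat 1.4mm yaw -14.99 Ftan 0.7 Frad 3.5 Flat -0.1 w 0.0308 grip 20.9 t 15.75
[0.1, 1.4, 2.5]
[1.0, -0.0, 0.5]
[1.0, -0.0, 0.5]
[1.0, -0.0, 0.5]
[1.0, -0.0, 0.5]
```

Request:
{"op": "send_rows", "data": {
  "rows": [
    {"gripper": -1,"delta_pos": [1,0,0.3],"yaw": 0},
    {"gripper": -1,"delta_pos": [1,0,0.4],"yaw": 0},
    {"gripper": -1,"delta_pos": [1,0,0.4],"yaw": 0},
    {"gripper": -1,"delta_pos": [1,0,0.4],"yaw": 0},
    {"gripper": -1,"delta_pos": [0.6,0,0.3],"yaw": 0}
  ]
}}

```text
clock: 16.25
tool_pos: [0.6014, 0.2039, 0.2751]
eef_rot: [0.793, 0.609, 0.0, 0.0]
force: [2.4, 1.2, 2.1]
gripper_width: 0.0306
grasp_force: 20.9
```

```bash
python3 arc.py 0.006 5
```

```text
th 2.0155 radius 0.1873 lat 1.4mm yaw -14.99 Ftan 0.7 Frad 2.7 Flat -2.0 w 0.0306 grip 20.9 t 16.25
[0.0, 1.4, 2.6]
[1.0, -0.0, 0.5]
[1.0, -0.0, 0.5]
[1.0, -0.0, 0.5]
[1.0, -0.0, 0.5]
```

Request:
{"op": "send_rows", "data": {
  "rows": [
    {"gripper": -1,"delta_pos": [1,0,0.4],"yaw": 0},
    {"gripper": -1,"delta_pos": [1,0,0.5],"yaw": 0},
    {"gripper": -1,"delta_pos": [0.9,0,0.5],"yaw": 0},
    {"gripper": -1,"delta_pos": [0.9,0,0.5],"yaw": 0},
    {"gripper": -1,"delta_pos": [0.5,0,0.2],"yaw": 0}
  ]
}}

```text
clock: 16.75
tool_pos: [0.6025, 0.2082, 0.273]
eef_rot: [0.793, 0.609, 0.0, 0.0]
force: [4.5, 0.5, 0.4]
gripper_width: 0.0304
grasp_force: 20.9
```

```bash
python3 arc.py 0.006 5
```

```text
th 2.0415 radius 0.1874 lat 1.5mm yaw -14.99 Ftan 1.2 Frad 1.1 Flat -4.2 w 0.0304 grip 20.9 t 16.75
[-0.1, 1.5, 2.7]
[1.0, -0.0, 0.5]
[1.0, -0.0, 0.5]
[1.0, -0.0, 0.5]
[1.0, -0.0, 0.5]
```

Request:
{"op": "send_rows", "data": {
  "rows": [
    {"gripper": -1,"delta_pos": [1,0.4,0.5],"yaw": 0},
    {"gripper": -1,"delta_pos": [0.9,0,0.5],"yaw": 0},
    {"gripper": -1,"delta_pos": [0.9,0,0.5],"yaw": 0},
    {"gripper": -1,"delta_pos": [0.9,0,0.5],"yaw": 0},
    {"gripper": -1,"delta_pos": [0.4,0,0.2],"yaw": 0}
  ]
}}

```text
clock: 17.25
tool_pos: [0.6034, 0.2116, 0.2712]
eef_rot: [0.793, 0.609, -0.0, 0.0]
force: [2.0, -1.6, 6.2]
gripper_width: 0.0308
grasp_force: 21.1
```

```bash
python3 arc.py 0.006 5
```

```text
th 2.0628 radius 0.1874 lat 1.5mm yaw -15.00 Ftan -3.8 Frad 5.0 Flat -2.3 w 0.0308 grip 21.1 t 17.25
[-0.1, 1.5, 2.6]
[1.0, -0.0, 0.5]
[1.0, -0.0, 0.5]
[1.0, -0.0, 0.5]
[1.0, -0.0, 0.6]
```

The tangential force reversed, so the lever is on its rest. I'll ease back slightly, then release.

Request:
{"op": "send_rows", "data": {
  "rows": [
    {"gripper": -1,"delta_pos": [-0.8,0.2,-0.6],"yaw": 0},
    {"gripper": -1,"delta_pos": [-0.6,0,-0.5],"yaw": 0},
    {"gripper": -1,"delta_pos": [0,0,0],"yaw": 0},
    {"gripper": -1,"delta_pos": [0,0,0],"yaw": 0},
    {"gripper": -1,"delta_pos": [0,0,0],"yaw": 0}
  ]
}}

```text
clock: 17.75
tool_pos: [0.6032, 0.2107, 0.2717]
eef_rot: [0.793, 0.609, -0.0, -0.0]
force: [1.3, 0.1, 2.0]
gripper_width: 0.0304
grasp_force: 20.9
```

```bash
python3 arc.py 0.006 1
```

```text
th 2.0571 radius 0.1874 lat 1.5mm yaw -14.98 Ftan -0.5 Frad 2.0 Flat -1.2 w 0.0304 grip 20.9 t 17.75
[-0.1, 1.5, 2.7]
```

Request:
{"op": "send_rows", "data": {
  "rows": [
    {"gripper": 1,"delta_pos": [0,0,0],"yaw": 0},
    {"gripper": 1,"delta_pos": [0,0,0],"yaw": 0},
    {"gripper": 1,"delta_pos": [0,0,0],"yaw": 0},
    {"gripper": 1,"delta_pos": [0,0,0],"yaw": 0},
    {"gripper": 1,"delta_pos": [0,0,0],"yaw": 0}
  ]
}}

```text
clock: 18.25
tool_pos: [0.6031, 0.2108, 0.2717]
eef_rot: [0.793, 0.609, -0.0, -0.0]
force: [0.6, 0.6, -0.7]
gripper_width: 0.0854
grasp_force: 0.0
```

Request:
{"op": "send_rows", "data": {
  "rows": [
    {"gripper": 1,"delta_pos": [0,0,-20],"yaw": 0},
    {"gripper": 1,"delta_pos": [0,0,-30],"yaw": 0},
    {"gripper": 1,"delta_pos": [0,0,-30],"yaw": 0},
    {"gripper": 1,"delta_pos": [-20,0,0],"yaw": 0},
    {"gripper": 1,"delta_pos": [-30,0,0],"yaw": 0}
  ]
}}

```text
clock: 18.75
tool_pos: [0.5903, 0.1635, 0.352]
eef_rot: [0.792, 0.61, 0.001, 0.0]
force: [0.6, 0.1, -0.6]
gripper_width: 0.0855
grasp_force: 0.0
```

```bash
python3 plan.py 0.4370 -0.2293 0.30 5 12
python3 - <<'E'
from h import *
p=optics.read_camera("scene"); cv2.imwrite("pics/b.png",p["frame"][...,::-1])
q=optics.read_camera("top")
for n,x in(("scene",p),("top",q)):
    for l in("onion_middle","garlic_centre","salt_centre"): print(n,l,[np.round(b["box"]).tolist() for b in boxes_of(l,x)[:4]])
E
```

```text
now [0.5903 0.1635 0.352 ] yaw -14.77 F [ 0.63  0.14 -0.57] t 18.75
[-34.9, -4.0, 4.3] -1.65
[-34.8, -5.0, 4.3] -1.65
[-34.6, -6.0, 4.3] -1.65
[-34.4, -7.0, 4.3] -1.65
[-34.2, -8.0, 4.3] -1.65
[-34.0, -9.0, 4.3] -1.65
[-33.7, -9.9, 4.3] -1.65
[-33.4, -10.9, 4.3] -1.65
[-33.1, -11.9, 4.3] -1.65
[-32.7, -12.8, 4.3] -1.65
[-32.3, -13.7, 4.3] -1.65
[-31.9, -14.7, 4.3] -1.65
scene onion_middle [[392.0, 168.0, 25.0, 27.0], [328.0, 153.0, 32.0, 29.0], [331.0, 197.0, 31.0, 29.0]]
scene garlic_centre [[243.0, 184.0, 24.0, 22.0]]
scene salt_centre [[210.0, 210.0, 15.0, 31.0]]
top onion_middle [[378.0, 267.0, 31.0, 36.0], [429.0, 331.0, 36.0, 27.0], [381.0, 335.0, 36.0, 32.0], [433.0, 262.0, 36.0, 28.0]]
top garlic_centre [[385.0, 176.0, 25.0, 24.0]]
top salt_centre [[337.0, 148.0, 18.0, 31.0]]
```

View pics/b.png

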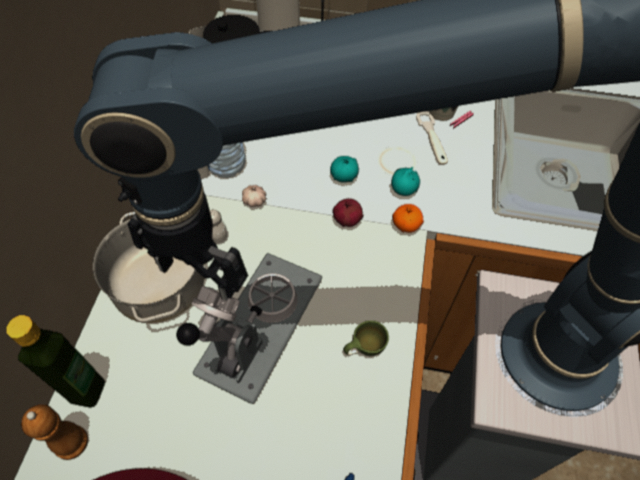

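The lever stays open, with its knob at (188,334). The cup is bare at (272,294), and the garlic, salt and red onion haven't moved. Next is the onion.

Request:
{"op": "send_rows", "data": {
  "rows": [
    {"gripper": 1,"delta_pos": [-42,-4.7,0],"yaw": 0},
    {"gripper": 1,"delta_pos": [-42,-4.7,5],"yaw": 0},
    {"gripper": 1,"delta_pos": [-42,-4.7,10],"yaw": 0},
    {"gripper": 1,"delta_pos": [-42,-4.7,15],"yaw": 0},
    {"gripper": 1,"delta_pos": [-42,-4.7,20],"yaw": 0}
  ]
}}

```text
clock: 19.65
tool_pos: [0.5134, -0.0352, 0.3019]
eef_rot: [0.793, 0.61, 0.001, 0.001]
force: [1.4, -0.4, 0.1]
gripper_width: 0.0853
grasp_force: 0.0
```

Request:
{"op": "send_rows", "data": {
  "rows": [
    {"gripper": 1,"delta_pos": [-42,-4.7,25],"yaw": 0},
    {"gripper": 1,"delta_pos": [-42,-4.7,25],"yaw": 0},
    {"gripper": 1,"delta_pos": [-42,-4.7,25],"yaw": 0},
    {"gripper": 1,"delta_pos": [-42,-4.7,25],"yaw": 0},
    {"gripper": 1,"delta_pos": [-36,-4.7,25],"yaw": 0}
  ]
}}

```text
clock: 20.15
tool_pos: [0.4376, -0.2268, 0.1761]
eef_rot: [0.793, 0.609, 0.0, 0.0]
force: [-0.8, 0.5, -0.5]
gripper_width: 0.0853
grasp_force: 0.0
```

```bash
python3 - <<'E'
from h import *
p=optics.read_camera("top"); f=p["frame"]; o=[]
for t in trace("onion_middle",p):
    c=f[t["pixels"]].mean(0); b=t["box"]
    if c[0]>1.4*c[1] and c[1]<60: v,u=np.nonzero(t["pixels"]); print("top onion",atz(p,u.mean(),v.mean(),.03).round(4))
# blade cup: spokes' ring seen from both cameras
for n in("top","scene"):
    q=optics.read_camera(n); g=cv2.cvtColor(q["frame"],cv2.COLOR_RGB2GRAY)
    C=np.array([.5483,.0015,.05]); c0=proj(q,C); r=int(abs(proj(q,C+[0,.044,0])-c0).max())+8
    x,y=c0.astype(int); im=cv2.resize(q["frame"][y-r:y+r,x-r:x+r],(400,400),interpolation=cv2.INTER_CUBIC)
    for R_ in(.0395,.044):
        pts=np.array([(proj(q,C+[R_*np.cos(t),R_*np.sin(t),0])-[x-r,y-r])*400/(2*r) for t in np.linspace(0,6.28,90)])
        cv2.polylines(im,[pts.astype(int)],True,(255,0,0),1)
    cv2.circle(im,tuple(int(k) for k in (proj(q,[C[0],C[1],.045])-[x-r,y-r])*400/(2*r)),3,(0,255,0),-1)
    o.append(im); print(n,x-r,y-r,400/(2*r))
cv2.imwrite("pics/cup.png",np.hstack(o)[...,::-1])
E
python3 plan.py 0.437 -0.2293 0.10 -14.8 2
```

```text
top onion [ 0.4451 -0.2186  0.03  ]
top 252 199 6.896551724137931
scene 243 264 7.142857142857143
now [ 0.4379 -0.2255  0.1764] yaw -15.05 F [0.6  0.81 0.97] t 20.35
[-1.9, 0.1, 38.2] -0.13
[-1.9, 0.1, 38.2] -0.13
```

View pics/cup.png

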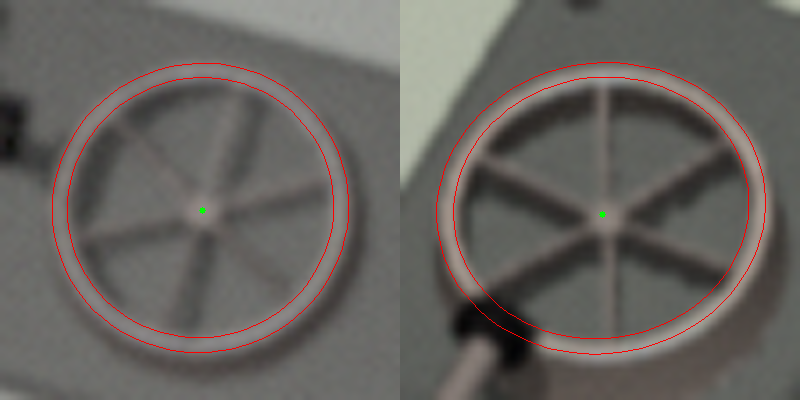

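The predicted cup rim and hub lie right on the ring and hub in both views, so the cup is at (0.548, 0.0015). The last top reading of the onion was partly hidden by the hand, so I'll keep the earlier position and descend.

Request:
{"op": "send_rows", "data": {
  "rows": [
    {"gripper": 1,"delta_pos": [-1.9,0,30],"yaw": 0},
    {"gripper": 1,"delta_pos": [-1.9,0,30],"yaw": 0},
    {"gripper": 1,"delta_pos": [0,0,25],"yaw": 0},
    {"gripper": 1,"delta_pos": [0,0,0],"yaw": 0},
    {"gripper": 1,"delta_pos": [0,0,0],"yaw": 0}
  ]
}}

```text
clock: 20.85
tool_pos: [0.4384, -0.2281, 0.0926]
eef_rot: [0.792, 0.61, 0.0, 0.0]
force: [0.5, -0.3, -0.1]
gripper_width: 0.0854
grasp_force: 0.0
```

```bash
python3 plan.py 0.437 -0.2293 0.004 -14.8 5
python3 - <<'E'
from h import *
o=[]
for n,u,v in(("scene",348,212),("top",393,287)):
    f=optics.read_camera(n)["frame"][v-45:v+45,u-45:u+45]; o.append(cv2.resize(f,(400,400),interpolation=cv2.INTER_CUBIC))
cv2.imwrite("pics/g.png",np.clip(np.hstack(o)[...,::-1].astype(float)*1.5,0,255).astype(np.uint8))
E
```

```text
now [ 0.4384 -0.2281  0.0926] yaw -14.83 F [ 0.46 -0.34 -0.14] t 20.85
[-0.3, -0.2, 17.7] -0.01
[-0.3, -0.2, 17.7] -0.01
[-0.3, -0.2, 17.7] -0.01
[-0.3, -0.2, 17.7] -0.01
[-0.3, -0.2, 17.7] -0.01
```

View pics/g.png

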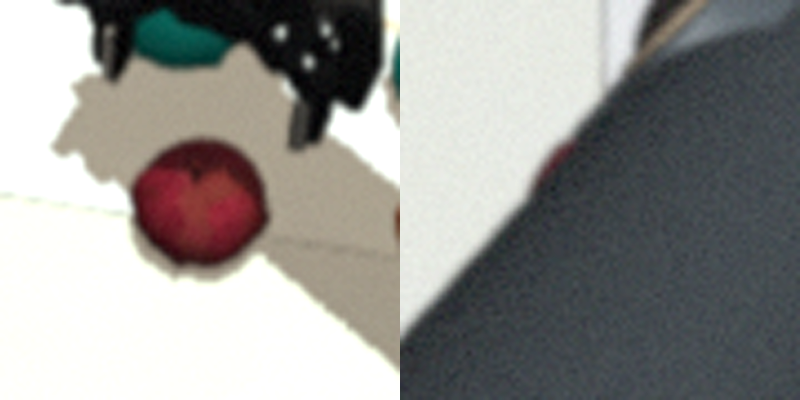

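The onion stands untouched at crop (200,200), centred between the finger tips at (112,75) and (308,140). Continuing down.

Request:
{"op": "send_rows", "data": {
  "rows": [
    {"gripper": 1,"delta_pos": [-1.5,-1,18],"yaw": 0},
    {"gripper": 1,"delta_pos": [0,0,18],"yaw": 0},
    {"gripper": 1,"delta_pos": [0,0,18],"yaw": 0},
    {"gripper": 1,"delta_pos": [0,0,12],"yaw": 0},
    {"gripper": 1,"delta_pos": [0,0,0],"yaw": 0}
  ]
}}

```text
clock: 21.45
tool_pos: [0.4357, -0.2298, 0.0256]
eef_rot: [0.793, 0.609, -0.0, -0.0]
force: [0.9, 0.6, -0.3]
gripper_width: 0.0853
grasp_force: 0.0
```

Request:
{"op": "send_rows", "data": {
  "rows": [
    {"gripper": 1,"delta_pos": [0,0,8],"yaw": 0},
    {"gripper": 1,"delta_pos": [0,0,8],"yaw": 0},
    {"gripper": 1,"delta_pos": [0,0,6],"yaw": 0},
    {"gripper": 1,"delta_pos": [0,0,0],"yaw": 0},
    {"gripper": 1,"delta_pos": [0,0,0],"yaw": 0}
  ]
}}

```text
clock: 21.95
tool_pos: [0.4357, -0.2303, 0.0038]
eef_rot: [0.793, 0.609, -0.0, -0.0]
force: [-0.1, -0.1, -0.2]
gripper_width: 0.0853
grasp_force: 0.0
```

Request:
{"op": "send_rows", "data": {
  "rows": [
    {"gripper": -1,"delta_pos": [0,0,0],"yaw": 0},
    {"gripper": -1,"delta_pos": [0,0,0],"yaw": 0},
    {"gripper": -1,"delta_pos": [0,0,0],"yaw": 0},
    {"gripper": -1,"delta_pos": [0,0,0],"yaw": 0},
    {"gripper": -1,"delta_pos": [0,0,0],"yaw": 0}
  ],
  "newtons": 20
}}

```text
clock: 22.45
tool_pos: [0.4361, -0.2304, 0.0045]
eef_rot: [0.793, 0.609, 0.0, 0.0]
force: [-0.7, 0.1, 5.8]
gripper_width: 0.0636
grasp_force: 21.0
```

Request:
{"op": "send_rows", "data": {
  "rows": [
    {"gripper": -1,"delta_pos": [0,0,-5],"yaw": 0},
    {"gripper": -1,"delta_pos": [0,0,-15],"yaw": 0},
    {"gripper": -1,"delta_pos": [0,0,-25],"yaw": 0},
    {"gripper": -1,"delta_pos": [0,0,-35],"yaw": 0},
    {"gripper": -1,"delta_pos": [0,0,-30],"yaw": 0}
  ],
  "newtons": 25
}}

```text
clock: 22.95
tool_pos: [0.4353, -0.2302, 0.1151]
eef_rot: [0.793, 0.609, -0.0, -0.0]
force: [0.4, 0.7, -1.0]
gripper_width: 0.0631
grasp_force: 27.9
```

```bash
python3 plan.py 0.5483 0.0012 0.13 -14.8 10; python3 -c "
from station import env; s=env.observe(); print(s['gripper_width'],s['grasp_force'])"
```

```text
now [ 0.4353 -0.2302  0.1151] yaw -14.99 F [ 0.42  0.7  -1.03] t 22.95
[25.3, 4.9, -1.5] -0.02
[25.3, 4.9, -1.5] -0.02
[25.3, 4.9, -1.5] -0.02
[25.3, 5.0, -1.5] -0.02
[25.3, 5.0, -1.5] -0.02
[25.3, 5.0, -1.5] -0.02
[25.3, 5.0, -1.5] -0.02
[25.3, 5.0, -1.5] -0.02
[25.3, 5.0, -1.5] -0.02
[25.3, 5.0, -1.5] -0.02
0.06306804822428615 27.94022438552929
```

Request:
{"op": "send_rows", "data": {
  "rows": [
    {"gripper": -1,"delta_pos": [18,4,-2],"yaw": 0},
    {"gripper": -1,"delta_pos": [25,5,-2],"yaw": 0},
    {"gripper": -1,"delta_pos": [25,5,-2],"yaw": 0},
    {"gripper": -1,"delta_pos": [25,5,-2],"yaw": 0},
    {"gripper": -1,"delta_pos": [25,5,-2],"yaw": 0}
  ]
}}

```text
clock: 23.45
tool_pos: [0.4894, -0.1213, 0.124]
eef_rot: [0.793, 0.609, -0.0, -0.0]
force: [-0.5, 0.1, -0.9]
gripper_width: 0.0629
grasp_force: 27.9
```

Request:
{"op": "send_rows", "data": {
  "rows": [
    {"gripper": -1,"delta_pos": [30,5,-2],"yaw": 0},
    {"gripper": -1,"delta_pos": [30,5,-2],"yaw": 0},
    {"gripper": -1,"delta_pos": [30,5,0],"yaw": 0},
    {"gripper": -1,"delta_pos": [25,5,0],"yaw": 0},
    {"gripper": -1,"delta_pos": [15,5,0],"yaw": 0}
  ]
}}

```text
clock: 23.95
tool_pos: [0.5474, -0.0008, 0.1277]
eef_rot: [0.792, 0.61, 0.0, -0.0]
force: [0.1, 0.1, -0.6]
gripper_width: 0.0632
grasp_force: 27.9
```

Request:
{"op": "send_rows", "data": {
  "rows": [
    {"gripper": -1,"delta_pos": [0,0,0],"yaw": 0},
    {"gripper": -1,"delta_pos": [0,0,0],"yaw": 0},
    {"gripper": -1,"delta_pos": [0,0,0],"yaw": 0},
    {"gripper": -1,"delta_pos": [0,0,0],"yaw": 0},
    {"gripper": -1,"delta_pos": [0,0,0],"yaw": 0}
  ]
}}

```text
clock: 24.45
tool_pos: [0.5468, -0.0043, 0.128]
eef_rot: [0.794, 0.608, -0.0, -0.0]
force: [0.0, -0.3, -0.4]
gripper_width: 0.0632
grasp_force: 27.9
```

```bash
python3 plan.py 0.5483 0.0012 0.07 -14.8 1;  python3 - <<'E'
from h import *
s=env.observe(); X=np.array(s["tool_pos"]); print(s["gripper_width"])
p=optics.read_camera("scene")
for t in trace("onion_middle",p):
    m=t["pixels"]; c=p["frame"][m].mean(0)
    if c[0]>1.5*c[1] and c[1]<60: v,u=np.nonzero(m); print(u.mean(),v.mean(),"est",atz(p,u.mean(),v.mean(),X[2]+.03).round(4))
u,v=proj(p,X).astype(int)
cv2.imwrite("pics/h.png",cv2.resize(p["frame"][v-60:v+60,u-80:u+80],(640,480),interpolation=cv2.INTER_CUBIC)[...,::-1])
E
```

```text
now [ 0.5468 -0.0043  0.128 ] yaw -15.08 F [ 0.03 -0.26 -0.41] t 24.45
[5.7, 0.0, 58.0] -0.28
0.0632180561455262
266.16116248348743 265.6908850726552 est [0.5497 0.0061 0.158 ]
```

View pics/h.png

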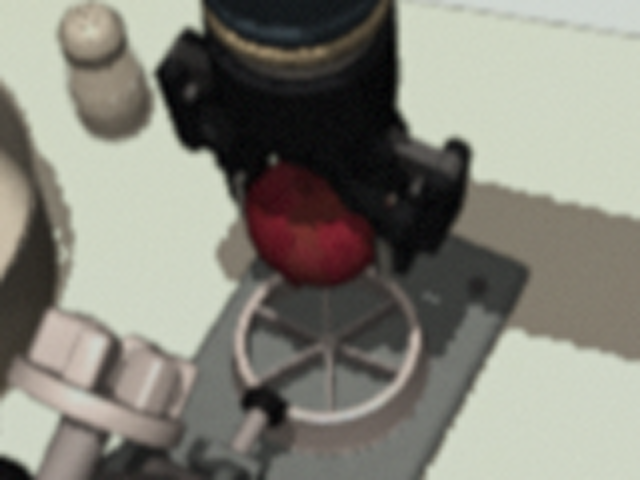

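The onion is held upright above the ring with its centre at crop (312,225). The open pusher at (105,385) is clear of it. Lowering.

Request:
{"op": "send_rows", "data": {
  "rows": [
    {"gripper": -1,"delta_pos": [5.7,0,10],"yaw": 0},
    {"gripper": -1,"delta_pos": [0,0,18],"yaw": 0},
    {"gripper": -1,"delta_pos": [0,0,18],"yaw": 0},
    {"gripper": -1,"delta_pos": [0,0,12],"yaw": 0},
    {"gripper": -1,"delta_pos": [0,0,0],"yaw": 0}
  ]
}}

```text
clock: 25.05
tool_pos: [0.5472, 0.0025, 0.0679]
eef_rot: [0.793, 0.609, -0.002, -0.001]
force: [-0.0, -0.3, -1.2]
gripper_width: 0.0632
grasp_force: 28.0
```

```bash
python3 plan.py 0.5483 0.0012 0.054 -14.8 5
```

```text
now [0.5472 0.0025 0.0679] yaw -14.96 F [-0.03 -0.31 -1.23] t 25.05
[-0.2, 0.3, 2.8] -0.03
[-0.2, 0.3, 2.8] -0.03
[-0.2, 0.3, 2.8] -0.03
[-0.2, 0.3, 2.8] -0.03
[-0.2, 0.3, 2.8] -0.03
```

Request:
{"op": "send_rows", "data": {
  "rows": [
    {"gripper": -1,"delta_pos": [-0.5,1,4],"yaw": 0},
    {"gripper": -1,"delta_pos": [0,0,4],"yaw": 0},
    {"gripper": -1,"delta_pos": [0,0,4],"yaw": 0},
    {"gripper": -1,"delta_pos": [0,0,1],"yaw": 0},
    {"gripper": -1,"delta_pos": [0,0,0],"yaw": 0}
  ]
}}

```text
clock: 25.55
tool_pos: [0.5494, 0.0015, 0.0569]
eef_rot: [0.793, 0.609, 0.0, -0.0]
force: [-0.0, 0.6, -1.4]
gripper_width: 0.0634
grasp_force: 28.0
```

Request:
{"op": "send_rows", "data": {
  "rows": [
    {"gripper": -1,"delta_pos": [0,0,0.5],"yaw": 0},
    {"gripper": -1,"delta_pos": [0,0,0.5],"yaw": 0},
    {"gripper": -1,"delta_pos": [0,0,0.5],"yaw": 0},
    {"gripper": -1,"delta_pos": [0,0,0.5],"yaw": 0},
    {"gripper": -1,"delta_pos": [0,0,0],"yaw": 0}
  ]
}}

```text
clock: 26.05
tool_pos: [0.5494, 0.0015, 0.0548]
eef_rot: [0.793, 0.609, 0.0, -0.0]
force: [-0.8, -0.5, -0.7]
gripper_width: 0.0629
grasp_force: 28.0
```

Request:
{"op": "send_rows", "data": {
  "rows": [
    {"gripper": -1,"delta_pos": [0,-0.8,0.5],"yaw": 0},
    {"gripper": -1,"delta_pos": [0,0,0.5],"yaw": 0},
    {"gripper": -1,"delta_pos": [0,0,0.5],"yaw": 0},
    {"gripper": -1,"delta_pos": [0,0,0.3],"yaw": 0},
    {"gripper": -1,"delta_pos": [0,0,0],"yaw": 0}
  ]
}}

```text
clock: 26.55
tool_pos: [0.5486, 0.0017, 0.053]
eef_rot: [0.793, 0.609, -0.0, -0.0]
force: [-0.6, -0.7, -1.0]
gripper_width: 0.0634
grasp_force: 28.0
```

Request:
{"op": "send_rows", "data": {
  "rows": [
    {"gripper": -1,"delta_pos": [0,0,0.4],"yaw": 0},
    {"gripper": -1,"delta_pos": [0,0,0.4],"yaw": 0},
    {"gripper": -1,"delta_pos": [0,0,0.4],"yaw": 0},
    {"gripper": -1,"delta_pos": [0,0,0],"yaw": 0},
    {"gripper": -1,"delta_pos": [0,0,0],"yaw": 0}
  ]
}}

```text
clock: 27.05
tool_pos: [0.5488, 0.0017, 0.0521]
eef_rot: [0.793, 0.609, 0.0, -0.0]
force: [-1.3, 0.2, 0.9]
gripper_width: 0.0633
grasp_force: 28.2
```

Contact felt as the wrist load lifted. Half a millimetre more, then release and withdraw.

Request:
{"op": "send_rows", "data": {
  "rows": [
    {"gripper": -1,"delta_pos": [0,0,0.4],"yaw": 0},
    {"gripper": -1,"delta_pos": [0,0,0],"yaw": 0},
    {"gripper": 1,"delta_pos": [0,0,0],"yaw": 0},
    {"gripper": 1,"delta_pos": [0,0,0],"yaw": 0},
    {"gripper": 1,"delta_pos": [0,0,0],"yaw": 0}
  ]
}}

```text
clock: 27.55
tool_pos: [0.5486, 0.0017, 0.0513]
eef_rot: [0.793, 0.609, -0.0, 0.0]
force: [0.9, -0.6, -0.5]
gripper_width: 0.0852
grasp_force: 0.0
```

Request:
{"op": "send_rows", "data": {
  "rows": [
    {"gripper": 1,"delta_pos": [0,0,0],"yaw": 0},
    {"gripper": 1,"delta_pos": [0,0,0],"yaw": 0},
    {"gripper": 1,"delta_pos": [0,0,-10],"yaw": 0},
    {"gripper": 1,"delta_pos": [0,0,-20],"yaw": 0},
    {"gripper": 1,"delta_pos": [0,0,-30],"yaw": 0}
  ]
}}

```text
clock: 28.05
tool_pos: [0.5476, 0.0016, 0.1116]
eef_rot: [0.793, 0.609, -0.001, -0.001]
force: [0.7, -0.4, 0.1]
gripper_width: 0.0854
grasp_force: 0.0
```

Request:
{"op": "send_rows", "data": {
  "rows": [
    {"gripper": 1,"delta_pos": [0,0,-40],"yaw": 0},
    {"gripper": 1,"delta_pos": [-40,0,-20],"yaw": 0},
    {"gripper": 1,"delta_pos": [-50,0,0],"yaw": 0},
    {"gripper": 1,"delta_pos": [-50,0,0],"yaw": 0},
    {"gripper": 1,"delta_pos": [0,0,0],"yaw": 0}
  ]
}}

```text
clock: 28.55
tool_pos: [0.5098, -0.1417, 0.1733]
eef_rot: [0.797, 0.604, -0.0, 0.002]
force: [-0.6, -0.2, 0.1]
gripper_width: 0.0851
grasp_force: 0.0
```

Run:
```python
from h import *
p=optics.read_camera("scene"); print(env.observe()["clock"],env.observe()["force"])
for t in trace("onion_middle",p):
    m=t["pixels"]; c=p["frame"][m].mean(0)
    if c[0]>1.5*c[1] and c[1]<60: v,u=np.nonzero(m); print(u.mean(),v.mean(),"est",atz(p,u.mean(),v.mean(),.08).round(4))
cv2.imwrite("pics/end.png",cv2.resize(p["frame"][150:420,150:430],None,fx=2.2,fy=2.2,interpolation=cv2.INTER_CUBIC)[...,::-1])
```

```text
28.6 [ 0.30923335  0.31064792 -0.51568105]
270.33514689880303 285.93253536452664 est [0.5478 0.0031 0.08  ]
```

View pics/end.png

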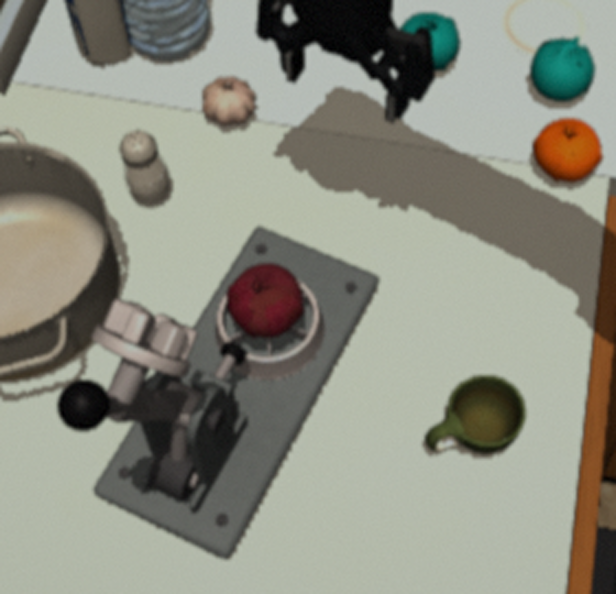

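The onion stands upright in the cup at crop (265,300), about 2 mm from the cup's axis. The lever rests open with its knob at (84,405), the garlic and salt are where they were, and the arm is clear. Handing in.

```bash
python3 -c "
from station import order; print(order.hand_in())"
```

```text
the job is handed in; nothing more can be done
None
```

I handed the job in at about 29 s: the lever leans open on its rest at about 2.06 rad, the onion stands upright about 2 mm from the cup's axis, and the garlic and salt were left untouched; the hand-in returned no verdict.

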